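Hold a wheel arbor down in a pair of V-blocks

ROBOT

A 6-joint arm with a two-finger parallel gripper is mounted at the origin on the work surface. World frame = base frame: x ahead of the robot, y to its left, z up, the work surface at z = 0. Lengths are in m, angles in rad, forces in N, time in s.
With the tool pointing down it reaches from about 0.3 to 0.875 m from the base axis. Payload 6.4 kg.
Tool frame: the origin (TCP) lies on the mounting face of the last link; the fingertips stand 166 mm ahead of it and the grasp point (between the pads) lies 147 mm ahead of it; z points along the fingers, x is the direction in which the jaws open and shut, and the axes are right-handed (so a half turn about z gives the same grasp; the last joint's range is limited). The gripper opens to 88 mm and grips with 3 to 60 N. Pads are 18 mm wide; open, the fingers measure 123 mm over their backs; the gripper's body (75 mm by 187 mm) begins 45 mm behind the grasp point.
Start: joints at [1.02, 0.181, 1.607, -0, 1.354, -0.206], TCP at [0.194, 0.541, 0.405] pointing down, gripper open.
Joint ranges: [-2.99, 2.99], [-0.89, 2.07], [0.3, 2.58], [-1.14, 4.28], [0, 2.63], [-3.12, 3.12]. Speed limits (rad/s): [2.57, 2.57, 3.01, 3.14, 3.14, 3.14].

INTERFACE

Orientations are given as a unit quaternion [x, y, z, w].
In Python, from rig import * gives the robot as it stands. The module is installed in compiled form; this text tells all that it offers. Calls block until the motion is done:
- reach(position, orientation): joint-space move of the TCP to a pose.
- servo_line(position, attitude=None, vel=0.15, contact_N=None): straight line of the TCP; attitude=None keeps the orientation; vel is the mean speed in m/s. With contact_N (N) it stops when the force on the tool has changed by that much, and returns True; else False.
- move_j(angles): joint-space move.
- move_gripper(opening, squeeze=None): opening from 0.0 (shut) to 1.0 (fully open); squeeze is the grip in N (None keeps the last); returns when the fingers have stopped.
- hold(seconds).
- solve_ik(position, orientation): joint angles nearest the present ones, or None.
- observe(): the state.
- snapshot(name): name is "side" or "top"; returns a dict with "image" (400x640x3 uint8, blue, green, red), "camera_matrix" (3x3 intrinsics, pixels), "rvec" (rotation vector, rad) and "tvec" (3), from world to camera coordinates, as OpenCV has them. Camera axes: x right, y down, z forward; pixel columns grow to the right and rows downward; lengths in m; the calibration is good to about 2 mm. A picture is of the moment at which its call begins. There is no depth.
A pose or a line that the arm cannot do raises IKError and nothing moves.
- hand_in(): hands the job in, once; it reports no verdict.
Trained networks look in the newest picture that a camera, given by its name, has taken for a name from the list of things; names that differ only in an ending like _2 or _b are one class to them, and where a whole thing is asked for, a point or a joint stands for the part that bears it (a point fixed in the world has none). Each returns a list of dicts, best first, with "conf" (0 to 1); they miss things now and then, are a little off and sometimes report something else, mostly with a low value. They report only what shows in the picture. A call takes as long as a camera call. They do not tell look-alikes from the thing itself.
- search_frame(camera, target): "pixel" ([column, row] in pixels, amid what is visible of it).
- trace(camera, target): "mask" (400x640 bool, what is visible of it) and "pixel" ([column, row] in pixels, amid what is visible of it).
- pinpoint(camera, target): "pixel" ([column, row] in pixels: a listed point, or the origin of a listed thing).
The state is a dict: "time_s": time; "joint_pos": joint angles; "joint_vel": joint speeds; "tau": joint torques, N m; "eef_pos": TCP position; "eef_rot": TCP orientation; "force": force on the tool from outside, world axes, zero at the start; "wrist_torque": the same for the moment, N m; "grip_width": opening from 0.0 (shut) to 1.0 (fully open).
Only numpy, scipy, OpenCV 4.12 (cv2) and the standard library are available. Lean on these libraries where they do the work, as an engineer would, in place of code of your own. Each camera call takes 0.05 s, during which the arm holds its last target.

TASK

Lift the lid of the wooden case right back until it rests on its stop, and leave it open. Take the steel wheel arbor out of the case, lay it gently in the two V-blocks so that it is centred end to end and down on both sloping sides of both blocks, and leave the other things on the bench where they are. Finish while holding it there, gripped or with the fingers on top: keep pressing it firmly and squarely down into the Vs, with a push of about 15 newtons shared by both sloping sides, so that I can set the dial gauge on it.

Things in the scene. Friction and masses are not known exactly. Their poses are not given: they have to be found in the camera images.
- lid (a joint): hinge of the case's lid, rad: 0 shut, 1.8 leaning back on its stop (the lid moves between these only). Gravity: the lid (0.3 kg) falls shut if let go below about 1.4, falls on to its stop if let go above about 1.65
- case: fixed open wooden case, 206 mm (its x) by 166 mm (its y), rim 62 mm high, walls and floor 8 mm. Origin: centre of its underside; x points to the hinge (far) side, z up. Two 11 mm thick saddles at x = -82.5 and +82.5 mm, tops 38 mm up, with 17 mm notches open upward, carry the arbor's ends: it lies along x over y = 0, its axis 37 mm up. Between the saddles 63 mm are free on either side of it
- lid_knob (a point): centre of the black ball knob, 22 mm in diameter, that stands on a thin steel stem on the lid's outer face near its front edge; shut, it is 78 mm towards the front from the case's origin and 97.5 mm above the bench, its centre 25 mm above the lid's face. Axes as the lid's: at joint 0 as the case's, then turning with the lid
- lid_hinge (a point): point on the hinge axis, middle of its length, 103 mm to the far side of the case's origin and 62.5 mm above the bench. The knob's centre lies 181 mm to the front and 35 mm above it when shut; opening turns the lid about the +y axis of the case (front edge goes up and over to the far side)
- arbor: loose ground steel wheel arbor, bored through (a dark 10 mm hole shows in each end), about 0.45 kg: a round body 24 mm in diameter and 150 mm long, with a thinner spigot (15 mm diameter, 15 mm long) on each end, 180 mm over all. Origin: its centre, on its axis; x along its axis. Both ends are alike. Starts in the shut case on the two saddles
- vrest: fixed cast-iron plate 200 mm (its x) by 120 mm (its y), 20 mm thick, carrying a matched pair of steel V-blocks. Origin: centre of its underside, on the bench; x runs along the Vs. Each block is 35 mm long (x from 35 to 70 mm either side of the origin, so a 70 mm gap lies between them), 56 mm wide, its top 65 mm above the bench, with a 90 degree V 40 mm wide at the top and open upward; their faces and the arbor are ground and oiled and slide easily (friction about 0.15)
- left_flanks: the halves of both V-blocks on the +y side of the plate, which carry the +y sloping sides of the V (fixed; same origin and axes as vrest)
- right_flanks: the halves of both V-blocks on the -y side of the plate, which carry the -y sloping sides of the V (fixed; same origin and axes as vrest)
- v_seat (a point): where the centre of the arbor lies when it is centred and down in both Vs: above the origin of vrest, 62 mm above the bench; axes as vrest, x along the Vs
- dial_stand: bystander: dial gauge on a magnetic stand, base 50 x 60 mm, 205 mm high; origin under its base
- spare_wheel: bystander: spare grinding wheel lying flat, 150 mm in diameter, 25 mm thick; origin under its centre
- spanner: bystander: flat steel spanner, 170 mm long, lying on the bench
- oil_can: bystander: copper oil can, 72 mm in diameter, body 84 mm high with a thin spout to 155 mm; origin under its centre
Mind the look-alikes: they are no part of the job. What is shaped like the vrest but purple or turquoise is not meant.

How it is judged:
By the outcome, as a careful person would: the job done as asked, in the order asked, and still so for the second after the job is handed in, while the arm keeps its last pose, push and grip.
It also fails if it takes over 72 s, if anything falls off the work surface, if the arm or the gripper's body presses on something with over 40 N, if the wrist force passes 120 N, or if a joint passes its speed limit or range.

## Working session

There is one attempt and no reset: what is moved stays moved. The work goes in short steps, each a Python script; the robot and the scene stay as the last script left them, time stands still between calls to the robot, and variables do not carry over. Pictures are saved under pics/ and viewed, and the job is handed in when it is done.

```bash
ls; mkdir -p pics; python3 - <<'E'
from rig import *
import cv2,json
for n in("side","top"):
    s=snapshot(n); cv2.imwrite(f"pics/{n}0.png",s["image"])
    print(n,s["camera_matrix"],s["rvec"],s["tvec"])
    for t in ["case","lid_knob","lid_hinge","vrest","v_seat","left_flanks","right_flanks","arbor","dial_stand","oil_can","spanner","spare_wheel"]:
        print(t,[(d["pixel"],round(d["conf"],2)) for d in pinpoint(n,t)][:4])
print(observe())
E
```

```text
pics
side [[451.91957646   0.         321.49473639]
 [  0.         451.91957646 197.68835076]
 [  0.           0.           1.        ]] [ 2.21633551 -0.22545063  0.09988269] [-0.50721073  0.13916461  1.2604801 ]
case [([293.3, 181.6], 0.8)]
lid_knob [([268.0, 159.2], 0.76)]
lid_hinge [([323.7, 258.6], 0.71), ([325.1, 169.0], 0.69)]
vrest [([323.6, 259.0], 0.91), ([419.7, 271.0], 0.82), ([224.1, 311.7], 0.72), ([399.0, 207.9], 0.71)]
v_seat [([422.4, 253.8], 0.79), ([220.1, 290.6], 0.72), ([320.5, 244.9], 0.7), ([320.8, 259.7], 0.27)]
left_flanks [([420.5, 269.8], 0.71)]
right_flanks [([419.9, 271.1], 0.92), ([325.2, 262.0], 0.75)]
arbor []
dial_stand [([389.3, 352.9], 0.65)]
oil_can [([268.3, 378.2], 0.76)]
spanner [([399.2, 207.3], 0.7), ([271.7, 157.7], 0.67)]
spare_wheel [([295.2, 147.8], 0.83), ([388.4, 352.0], 0.28)]
top [[435.10761124   0.         320.38969849]
 [  0.         435.10761124 207.6989328 ]
 [  0.           0.           1.        ]] [ 2.18980754 -2.18097603  0.09553624] [0.0044789  0.52087945 1.35782232]
case [([250.1, 226.3], 0.59)]
lid_knob [([239.2, 246.0], 0.59
[... 538 characters left out ...]
]
{'time_s': 1.3, 'joint_pos': array([ 1.01967946e+00,  1.80777563e-01,  1.60697442e+00,  1.68534533e-05,
        1.35381199e+00, -2.06288657e-01]), 'joint_vel': array([-1.31228345e-03,  2.71006018e-04,  1.76873819e-04,  9.51087635e-04,
        5.81447114e-04, -7.46746835e-05]), 'tau': array([ 2.76872188e-04, -4.33825707e+01, -3.42182279e+01,  7.04282220e-02,
        3.06305685e-02, -4.28657771e-06]), 'eef_pos': array([0.19435621, 0.54117861, 0.40473946]), 'eef_rot': array([ 8.17935946e-01,  5.75309298e-01,  9.91188426e-06, -1.32291223e-05]), 'force': array([0.7562423 , 0.56912588, 0.09600038]), 'wrist_torque': array([-0.0013592 , -0.04795304, -0.00525949]), 'grip_width': 1.0021760831145505}
```

View pics/side0.png

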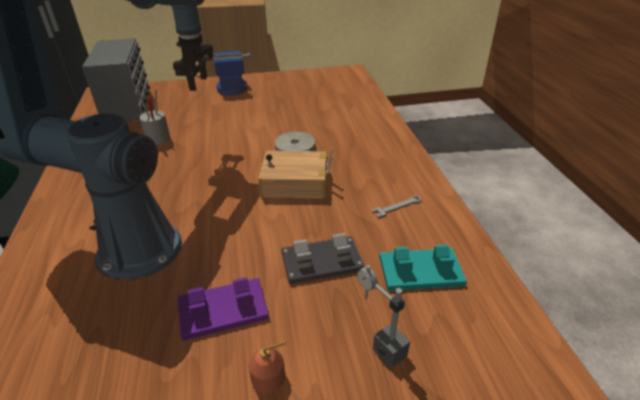

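View pics/top0.png

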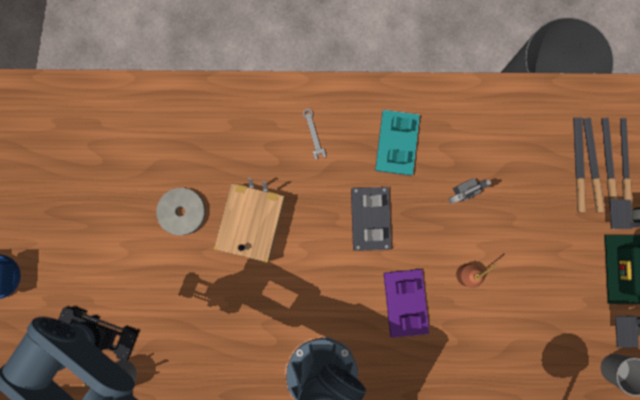

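The steel-and-grey plate is at side (322,259) and top (371,218). The look-alikes are purple, side (224,310) / top (407,303), and turquoise, side (422,270) / top (398,143). The case is at side (294,175) / top (250,222), with its knob at side (269,158) / top (242,247). Next I'll check the plate and case in close crops.

```bash
python3 - <<'E'
import cv2,numpy as np
t=cv2.imread("pics/top0.png");s=cv2.imread("pics/side0.png")
def c(im,x,y,w,h,k): return cv2.resize(im[y:y+h,x:x+w],None,fx=k,fy=k,interpolation=cv2.INTER_CUBIC)
cv2.imwrite("pics/c1.png",np.vstack([c(t,208,172,100,100,4)[:300+100],]).copy())
a=c(t,208,170,100,100,4);b=c(t,330,170,100,100,4)
cv2.imwrite("pics/ctop.png",np.hstack([a,b]))
a=c(s,250,130,100,80,4);b=c(s,275,220,100,80,4)
cv2.imwrite("pics/cside.png",np.hstack([a,b]))
E
```

```text
(no output)
```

View pics/ctop.png

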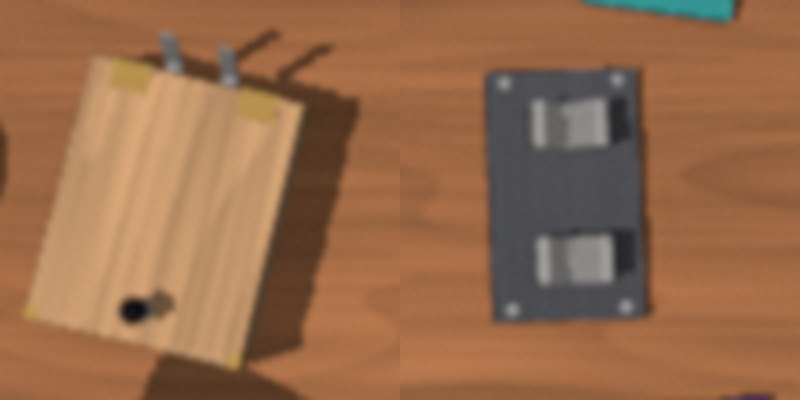

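View pics/cside.png

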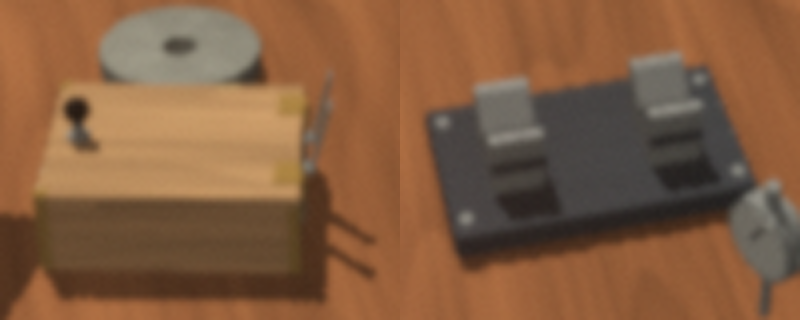

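The crop confirms the choice: a dark grey plate with bare steel blocks. In the top view its corners are near (352,187), (389,187), (392,248) and (353,250). The lid's corners are near (231,184), (283,195), (268,262) and (214,249), and the knob is at (241,247). I'll fit both poses now.

```bash
cat > h.py <<'E'
import numpy as np,cv2
from scipy.optimize import least_squares
from scipy.spatial.transform import Rotation as R
K={"side":np.array([[451.91957646,0,321.49473639],[0,451.91957646,197.68835076],[0,0,1]]),"top":np.array([[435.10761124,0,320.38969849],[0,435.10761124,207.6989328],[0,0,1]])}
RT={"side":(np.array([2.21633551,-0.22545063,0.09988269]),np.array([-0.50721073,0.13916461,1.2604801])),"top":(np.array([2.18980754,-2.18097603,0.09553624]),np.array([0.0044789,0.52087945,1.35782232]))}
def proj(c,P): return cv2.projectPoints(np.asarray(P,float).reshape(-1,1,3),*RT[c],K[c],None)[0].reshape(-1,2)
def T(p,P):
    x,y,a=p[:3];P=np.asarray(P,float);c,s=np.cos(a),np.sin(a)
    return np.c_[x+c*P[:,0]-s*P[:,1],y+s*P[:,0]+c*P[:,1],P[:,2]]
def tri(obs):
    f=lambda X:np.concatenate([proj(c,[X])[0]-np.array(u) for c,u in obs])
    r=least_squares(f,[.5,0,.05]);return r.x,r.fun
def fit(obs,p0):
    # obs: (cam, P local, px)
    f=lambda p:np.concatenate([proj(c,T(p,[P]))[0]-np.array(u) for c,P,u in obs])
    return least_squares(f,p0,loss="soft_l1")
E
cat > fit.py <<'E'
from h import *
def cr(ox,oy): return lambda u,v:((u+.5)/4-.5+ox,(v+.5)/4-.5+oy)
t1=cr(208,170);t2=cr(330,170);s1=cr(250,130);s2=cr(275,220)
knob=tri([("top",t1(133,309)),("side",s1(77,110))]);print("knob",knob)
print("cams",[-R.from_rotvec(RT[c][0]).as_matrix().T@RT[c][1] for c in RT])
h=.0725;A=.103;B=.083
oc=[("top",(A,B,h),t1(93,58)),("top",(A,-B,h),t1(303,103)),("top",(-A,-B,h),t1(240,370)),("top",(-A,B,h),t1(25,318)),
("side",(-A,B,h),s1(63,86)),("side",(A,B,h),s1(303,86)),("side",(A,-B,h),s1(300,192)),("side",(-A,-B,h),s1(37,192)),
("top",(-.078,0,.0975),t1(133,309)),("side",(-.078,0,.0975),s1(77,110))]
r=fit(oc,[.5,.2,-.2]);print("case",r.x,np.degrees(r.x[2]));print(np.round(r.fun.reshape(-1,2),2).tolist())
pc=r.x
ov=[("top",(.1,.06,.02),t2(87,70)),("top",(.1,-.06,.02),t2(239,68)),("top",(-.1,-.06,.02),t2(248,315)),("top",(-.1,.06,.02),t2(94,322)),
("side",(-.1,.06,.02),s2(27,112)),("side",(.1,.06,.02),s2(305,65)),("side",(.1,-.06,.02),s2(350,182)),("side",(-.1,-.06,.02),s2(60,240)),
("top",(.07,.028,.065),t2(132,98)),("top",(.07,-.028,.065),t2(205,96)),("top",(.035,-.028,.065),t2(209,146)),("top",(.035,.028,.065),t2(134,149)),
("top",(-.035,.028,.065),t2(137,235)),("top",(-.035,-.028,.065),t2(211,232)),("top",(-.07,-.028,.065),t2(214,282)),("top",(-.07,.028,.065),t2(140,286))]
r=fit(ov,[.5,-.1,0]);print("v",r.x,np.degrees(r.x[2]));print(np.round(r.fun.reshape(-1,2),2).tolist())
pv=r.x
np.save("p.npy",np.array([pc,pv]))
def box(x0,x1,y0,y1,z0,z1):
    P=[(x,y,z) for x in(x0,x1) for y in(y0,y1) for z in(z0,z1)]
    return [(P[i],P[j]) for i in range(8) for j in range(i) if sum(a!=b for a,b in zip(P[i],P[j]))==1]
out={}
for c,(o1,o2,hh) in {"top":((208,170),(330,170),100),"side":((250,130),(275,220),80)}.items():
    im=cv2.imread(f"pics/{c}0.png");ims=[]
    for o,p,L in((o1,pc,box(-A,A,-B,B,0,.0625)+box(-A,A,-B,B,.0725,.0725)),(o2,pv,box(-.1,.1,-.06,.06,0,.02)+sum([box(a,b,-.028,.028,.02,.065)+[((a,-.02,.065),(b,-.02,.065)),((a,.02,.065),(b,.02,.065)),((a,0,.045),(b,0,.045))] for a,b in((.035,.07),(-.07,-.035))],[]))):
        k=cv2.resize(im[o[1]:o[1]+hh,o[0]:o[0]+100],None,fx=4,fy=4,interpolation=cv2.INTER_CUBIC)
        for a,b in L:
            q=(proj(c,T(p,[a,b]))-o+.5)*4-.5
            q=np.round(q*16).astype(int)
            cv2.line(k,tuple(map(int,q[0])),tuple(map(int,q[1])),(0,255,255),1,cv2.LINE_AA,4)
        ims.append(k)
    cv2.imwrite(f"pics/ov_{c}.png",np.hstack(ims))
E
python3 fit.py
```

```text
knob (array([0.39604314, 0.24320222, 0.09399797]), array([-0.0309867 ,  0.39600982,  0.42853143, -0.02673387]))
cams [array([ 0.3236201 , -0.99825527,  0.87418307]), array([0.41247405, 0.01832426, 1.3944699 ])]
case [ 0.47110864  0.22364555 -0.22417538] -12.844303295132464
[[-0.27, -0.71], [0.1, 0.3], [-0.04, -0.26], [0.2, 0.26], [-0.28, -1.51], [0.55, -1.12], [0.35, 0.68], [-0.45, 0.15], [0.51, 0.75], [0.11, -0.55]]
v [ 0.48838564 -0.15456493  0.03630068] 2.0798756973586445
[[-0.26, 0.27], [-0.64, -0.41], [-0.04, 0.87], [0.42, 0.37], [-0.03, -1.11], [1.01, -1.32], [2.92, -0.35], [-0.45, -0.96], [0.42, 0.8], [0.34, 0.73], [-0.16, -0.44], [0.38, -0.61], [0.55, 0.71], [0.33, 0.86], [0.09, -0.16], [0.27, -0.57]]
```

View pics/ov_top.png

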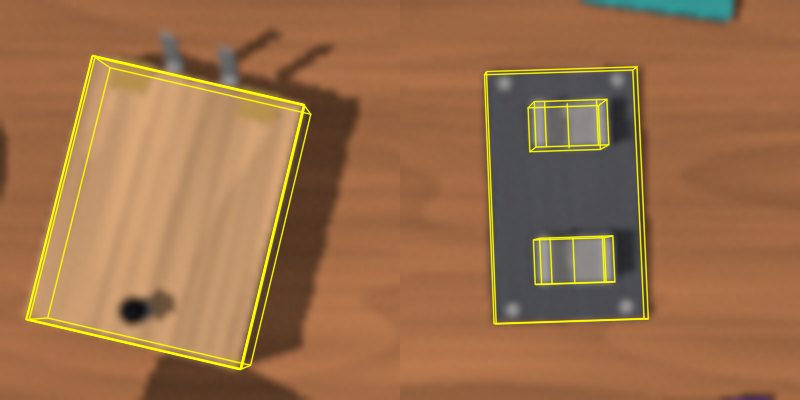

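View pics/ov_side.png

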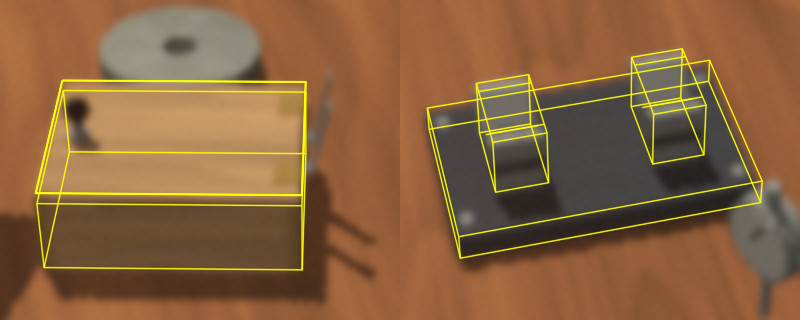

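```bash
cat > m.py <<'E'
from h import *
from rig import *
pc,pv=np.load("p.npy")
def att(yaw,tilt=0,flip=False):
    # jaws along local y of frame with given yaw; tool down, then tilted by `tilt` about local +y
    s=-1 if flip else 1
    y=np.array([-np.sin(yaw),np.cos(yaw),0]);x=np.array([np.cos(yaw),np.sin(yaw),0])
    z=np.array([0,0,-1.]);M=np.c_[s*y,np.cross(z,s*y),z]
    return (R.from_rotvec(y*tilt)*R.from_matrix(M)).as_quat()
def tcp(g,q,d=.147): return np.asarray(g)-d*R.from_quat(q).as_matrix()[:,2]
def knob(th,pc=pc):
    a=np.arctan2(.035,.181)+th;r=np.hypot(.035,.181)
    return T(pc,[(.103-r*np.cos(a),0,.0625+r*np.sin(a))])[0]
def st(m=""):
    o=observe();print(m,"t%.2f"%o["time_s"],"p",np.round(o["eef_pos"],4),"F",np.round(o["force"],2),"M",np.round(o["wrist_torque"],2),"g%.3f"%o["grip_width"],flush=True);return o
E
python3 - <<'E'
from m import *
print(knob(0),T(pv,[(0,0,.062)]))
for flip in(0,1):
    print(flip)
    for k in(.0,.2,.3,.4,.5):
        r=[]
        for th in np.linspace(0,1.77,7):
            q=att(pc[2],k*th,flip);j=solve_ik(tcp(knob(th),q),q);r.append(None if j is None else np.round(j,2).tolist())
        print(k,r[0],r[3],r[-1],[x is not None for x in r])
    q=att(pc[2],0,flip);print("arbor",solve_ik(tcp([pc[0],pc[1],.037],q),q))
    q=att(pv[2],0,flip);print("v",solve_ik(tcp([pv[0],pv[1],.062],q),q))
E
```

```text
[0.39506038 0.24098514 0.0975    ] [[ 0.48838564 -0.15456493  0.062     ]]
0
0.0 [0.29, 0.15, 2.01, -0.0, 0.98, -1.06] [0.2, 0.12, 1.74, -0.0, 1.28, -1.14] [0.1, 0.4, 1.38, -0.0, 1.36, -1.24] [True, True, True, True, True, True, True]
0.2 [0.29, 0.15, 2.01, -0.0, 0.98, -1.06] [0.17, 0.22, 1.64, 0.07, 1.45, -1.2] [0.06, 0.61, 1.11, 0.1, 1.75, -1.28] [True, True, True, True, True, True, True]
0.3 [0.29, 0.15, 2.01, -0.0, 0.98, -1.06] [0.15, 0.27, 1.59, 0.1, 1.53, -1.21] [0.04, 0.73, 0.98, 0.14, 1.95, -1.29] [True, True, True, True, True, True, True]
0.4 [0.29, 0.15, 2.01, -0.0, 0.98, -1.06] [0.13, 0.32, 1.54, 0.12, 1.61, -1.23] [0.03, 0.85, 0.84, 0.19, 2.13, -1.27] [True, True, True, True, True, True, True]
0.5 [0.29, 0.15, 2.01, -0.0, 0.98, -1.06] [0.12, 0.37, 1.49, 0.15, 1.69, -1.24] [0.02, 0.97, 0.71, 0.26, 2.31, -1.24] [True, True, True, True, True, True, True]
arbor [ 2.15367336e-01  3.80280064e-01  1.87290130e+00 -4.44089210e-16
  8.88411286e-01 -1.13125361e+00]
v [-5.38545572e-01  3.16560932e-01  1.89289875e+00 -4.44089210e-16
  9.32132972e-01 -2.14564258e+00]
1
0.0 [0.29, 0.15,
[... 270 characters left out ...]
True, True, True, True]
0.3 [0.29, 0.15, 2.01, -0.0, 0.98, 2.09] [0.15, 0.27, 1.59, 0.1, 1.53, 1.93] [0.04, 0.73, 0.98, 0.14, 1.95, 1.86] [True, True, True, True, True, True, True]
0.4 [0.29, 0.15, 2.01, -0.0, 0.98, 2.09] [0.13, 0.32, 1.54, 0.12, 1.61, 1.91] [0.03, 0.85, 0.84, 0.19, 2.13, 1.87] [True, True, True, True, True, True, True]
0.5 [0.29, 0.15, 2.01, -0.0, 0.98, 2.09] [0.12, 0.37, 1.49, 0.15, 1.69, 1.9] [0.02, 0.97, 0.71, 0.26, 2.31, 1.9] [True, True, True, True, True, True, True]
arbor [ 2.15367336e-01  3.80280064e-01  1.87290130e+00 -4.44089210e-16
  8.88411286e-01  2.01033905e+00]
v [-5.38545572e-01  3.16560932e-01  1.89289875e+00 -4.44089210e-16
  9.32132972e-01  9.95950076e-01]
```

```bash
python3 - <<'E'
from m import *
q=att(pc[2]);k=knob(0)
reach(tcp(k+[0,0,.07],q),q); st("above")
print(servo_line(tcp(k,q),vel=.12,contact_N=6)); st("down")
move_gripper(0.0,15); st("grip")
for n in("side","top"): cv2.imwrite(f"pics/{n}1.png",snapshot(n)["image"])
a=cv2.imread("pics/top1.png")[150:290,180:340];b=cv2.imread("pics/side1.png")[90:230,220:380]
cv2.imwrite("pics/g1.png",cv2.resize(np.hstack([a,b]),None,fx=2.5,fy=2.5,interpolation=cv2.INTER_CUBIC))
E
```

```text
above t2.69 p [0.3951 0.2416 0.3149] F [ 0.77  0.66 -0.6 ] M [ 0.02 -0.02 -0.01] g0.997
False
down t3.42 p [0.3953 0.2414 0.245 ] F [0.45 0.63 0.12] M [-0.03 -0.01 -0.02] g1.000
grip t4.46 p [0.3952 0.2418 0.2447] F [ 1.16  6.81 -1.64] M [ 1.   -0.13  0.01] g0.228
```

View pics/g1.png

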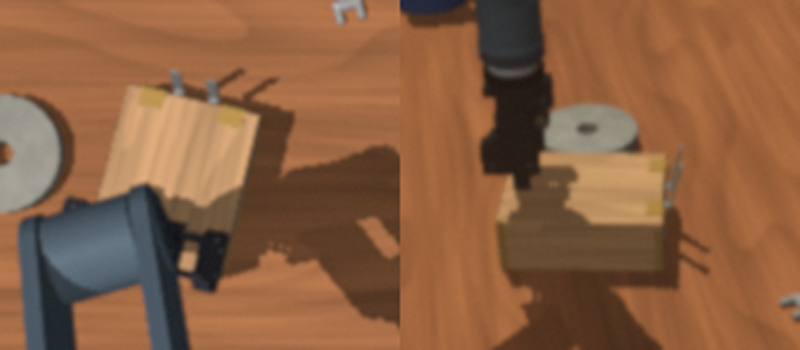

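The picture shows the gripper closed on the knob, and the 0.228 opening agrees. The side force says the knob sits a little towards +y, so I'll null that and then swing the lid.

```bash
python3 - <<'E'
from m import *
q=att(pc[2]);o=observe();y=np.array([-np.sin(pc[2]),np.cos(pc[2]),0])
base=tcp(knob(0),q)
d=0
for i in range(2):
    d+=.001; servo_line(base+d*y,vel=.05); o=st(d)
    if o["force"]@y<2: break
print("off",d); np.save("koff.npy",d*y)
off=d*y
for th in np.linspace(0,.45,5)[1:]:
    qq=att(pc[2],.3*th); servo_line(tcp(knob(th),qq)+off,qq,vel=.15); st("th%.2f"%th)
for n in("side",): cv2.imwrite(f"pics/{n}2.png",snapshot(n)["image"])
b=cv2.imread("pics/side2.png")[70:230,200:400]
cv2.imwrite("pics/g2.png",cv2.resize(b,None,fx=3,fy=3,interpolation=cv2.INTER_CUBIC))
E
```

```text
0.001 t4.81 p [0.3953 0.2422 0.2446] F [ 0.74  2.9  -0.69] M [ 0.44  0.02 -0.01] g0.227
0.002 t5.06 p [0.3955 0.2426 0.2445] F [-1.76 -2.97  3.56] M [-0.59  0.16  0.04] g0.229
off 0.002
th0.11 t5.36 p [0.4053 0.2402 0.2645] F [-0.1  -3.32 -3.26] M [-0.46  0.01  0.03] g0.226
th0.23 t5.66 p [0.4171 0.2375 0.2834] F [-1.43 -3.35 -1.08] M [-0.54  0.18  0.05] g0.227
th0.34 t5.96 p [0.4311 0.2343 0.3015] F [-1.83 -4.04 -1.16] M [-0.67  0.3   0.  ] g0.228
th0.45 t6.27 p [0.447  0.2306 0.3182] F [-3.39 -5.   -1.68] M [-0.68  0.49  0.14] g0.229
```

View pics/g2.png

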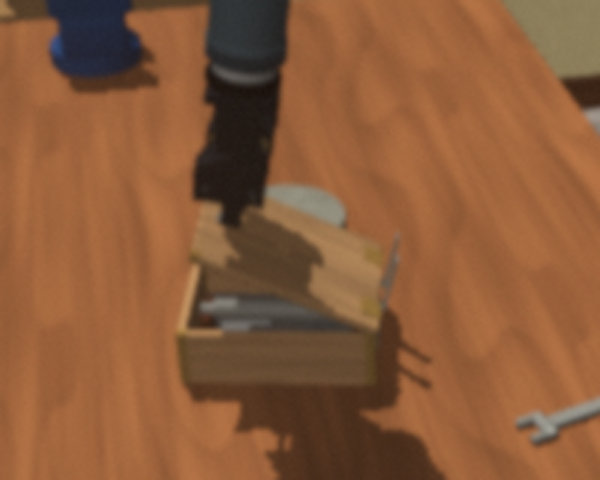

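The lid follows the knob and the arbor shows inside. I'll carry on to about 1.76 rad, trimming the side force as I go.

```bash
python3 - <<'E'
from m import *
y=np.array([-np.sin(pc[2]),np.cos(pc[2]),0])
off=np.load("koff.npy");d=off@y
ths=np.linspace(.45,1.76,13)[1:]
for th in ths:
    f=observe()["force"]@y; d+=np.clip(.00012*f,-.001,.001)
    qq=att(pc[2],.3*th); servo_line(tcp(knob(th),qq)+d*y,qq,vel=.15); o=st("th%.2f d%.4f"%(th,d))
    if np.linalg.norm(o["force"])>25: print("force stop");break
for n in("side","top"): cv2.imwrite(f"pics/{n}3.png",snapshot(n)["image"])
a=cv2.imread("pics/top3.png")[120:280,180:340];b=cv2.imread("pics/side3.png")[70:230,220:380]
cv2.imwrite("pics/g3.png",cv2.resize(np.hstack([a,b]),None,fx=2.5,fy=2.5,interpolation=cv2.INTER_CUBIC))
E
```

```text
th0.56 d0.0014 t6.62 p [0.4642 0.2264 0.3332] F [-3.34 -2.42  0.93] M [-0.44  0.61  0.07] g0.226
th0.67 d0.0010 t6.92 p [0.483  0.2219 0.3464] F [-4.88 -1.42  1.16] M [-0.35  0.63  0.13] g0.226
th0.78 d0.0007 t7.23 p [0.503  0.2171 0.3577] F [-4.23 -2.77  3.32] M [-0.25  0.66  0.09] g0.228
th0.89 d0.0003 t7.54 p [0.524  0.2121 0.3668] F [-3.61 -0.85  3.64] M [0.   0.55 0.01] g0.227
th1.00 d0.0001 t7.85 p [0.5461 0.2069 0.3739] F [-3.53  0.65  3.62] M [0.12 0.4  0.03] g0.228
th1.10 d0.0001 t8.16 p [0.5691 0.2015 0.3788] F [-0.89  0.89  3.62] M [ 0.14  0.3  -0.04] g0.231
th1.21 d0.0002 t8.47 p [0.5925 0.1961 0.3815] F [-1.24 -1.03  4.01] M [-0.13  0.29  0.14] g0.229
th1.32 d0.0000 t8.78 p [0.6163 0.1905 0.3819] F [-1.1  -1.53  3.25] M [-0.2   0.16  0.11] g0.228
th1.43 d-0.0002 t9.10 p [0.6403 0.1849 0.38  ] F [-0.93 -1.31  2.09] M [-0.22  0.02  0.09] g0.235
th1.54 d-0.0004 t9.42 p [0.664  0.1793 0.3758] F [-1.02 -2.09  1.21] M [-0.2  -0.05  0.1 ] g0.228
th1.65 d-0.0006 t9.73 p [0.6873 0.1738 0.3692] F [-0.55 -1.25  0.75] M [-0.21 -0.1   0.13] g0.227
th1.76 d-0.0008 t10.05 p [0.7099 0.1685 0.3603] F [-0.26 -1.31 -1.17] M [-0.24 -0.15  0.08] g0.230
```

View pics/g3.png

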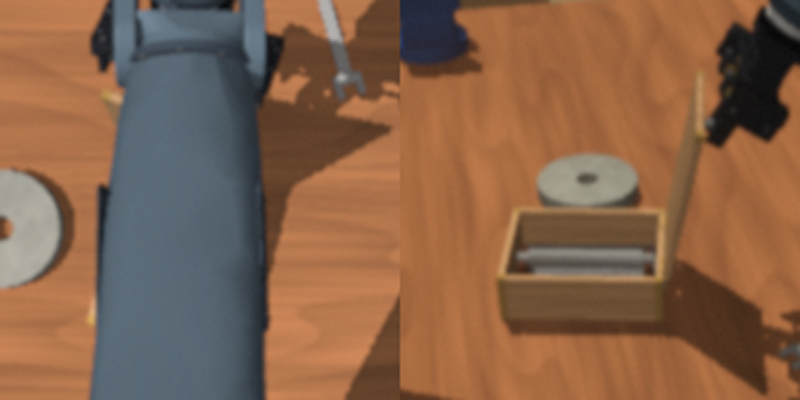

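The side view shows the lid upright, with the fingers on the knob at crop (710,130), and the arbor in the case. Next: push to the stop, let go, back away and look.

```bash
python3 - <<'E'
from m import *
y=np.array([-np.sin(pc[2]),np.cos(pc[2]),0])
th=1.80;qq=att(pc[2],.3*1.76)
print(servo_line(tcp(knob(th),qq)-.001*y,qq,vel=.05,contact_N=6)); st("stop")
move_gripper(1.0); st("open")
o=observe();p=o["eef_pos"];z=R.from_quat(qq).as_matrix()[:,2]
servo_line(p-.09*z,vel=.2)
p=p-.09*z; p[2]=.50
servo_line(p,att(pc[2],.1),vel=.25)
q=att(pv[2]); reach([.47,-.16,.50],q); st("away")
for n in("side","top"):
    cv2.imwrite(f"pics/{n}4.png",snapshot(n)["image"])
    for t in("arbor","case"): print(n,t,[(d["pixel"],round(d["conf"],2)) for d in pinpoint(n,t)])
a=cv2.imread("pics/top4.png")[150:290,180:340];b=cv2.imread("pics/side4.png")[90:230,220:380]
cv2.imwrite("pics/g4.png",cv2.resize(np.hstack([a,b]),None,fx=2.5,fy=2.5,interpolation=cv2.INTER_CUBIC))
E
```

```text
False
stop t10.45 p [0.7165 0.1669 0.3575] F [-4.33 -0.36 -1.82] M [-0.09  0.26  0.1 ] g0.227
open t11.53 p [0.7168 0.1666 0.3578] F [-0.57 -0.26  0.11] M [-0.01 -0.19 -0.05] g0.998
away t14.27 p [ 0.4706 -0.1599  0.5   ] F [ 0.02 -0.48 -0.15] M [-0.   -0.06 -0.05] g1.000
side arbor [([294.8, 172.8], 0.67), ([324.2, 262.2], 0.42)]
side case [([296.8, 184.4], 0.8)]
top arbor [([253.0, 223.2], 0.58)]
top case [([250.7, 222.7], 0.75)]
```

View pics/g4.png

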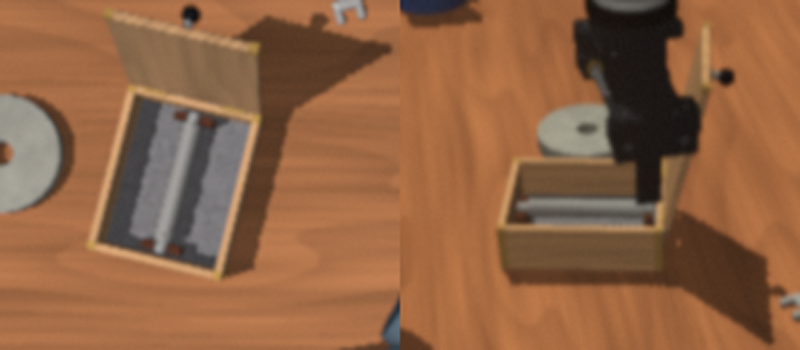

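The lid rests open, and the arbor lies between crop (192,112) and (160,250) in the top view. I'll refit the case from the rim corners and the arbor's ends.

```bash
python3 - <<'E'
from h import *
c=lambda u,v:((u+.5)/2.5-.5+180,(v+.5)/2.5-.5+150)
s=lambda u,v:((u-400+.5)/2.5-.5+220,(v+.5)/2.5-.5+90)
pc=np.load("p.npy")[0]
A,B=.103,.083
o=[("top",(A,B,.062),c(131,88)),("top",(A,-B,.062),c(259,117)),("top",(-A,-B,.062),c(219,277)),("top",(-A,B,.062),c(91,245))]
r=fit(o,pc);print("rim",r.x,np.round(r.fun,2))
o=[("top",(.09,0,.0445),c(193,112)),("top",(-.09,0,.0445),c(160,253))]
r=fit(o,pc);print("arb",r.x,np.round(r.fun,2));
print(tri([("top",c(176.5,182)),("side",s(588,207))]))
E
```

```text
rim [ 0.47250993  0.22316251 -0.23406517] [-0.27 -1.66  0.86 -0.58  0.45  0.93 -1.3   0.82]
arb [ 0.47183519  0.22376616 -0.21370989] [ 0.03 -0.14 -0.03  0.14]
(array([0.47308227, 0.22525808, 0.03503225]), array([ 0.02300597, -0.21635135, -0.22828441,  0.02023914]))
```

```bash
python3 - <<'E'
from m import *
a=np.array([.4722,.2245,.037]);yaw=-.226
q=att(yaw);np.save("arb.npy",[*a,yaw])
reach(tcp(a+[0,0,.19],q),q); st("above")
print(servo_line(tcp(a+[0,0,.03],q),vel=.2))
print(servo_line(tcp(a+[0,0,0.000],q),vel=.08,contact_N=6)); st("down")
move_gripper(0.0,40); st("grip")
n="side"; cv2.imwrite("pics/side5.png",snapshot(n)["image"])
servo_line(tcp(a+[0,0,.02],q),vel=.06); st("lift20")
servo_line(tcp(a+[0,0,.18],q),vel=.2); st("lift")
cv2.imwrite("pics/side6.png",snapshot(n)["image"])
x=[cv2.imread(f"pics/side{i}.png")[60:220,220:380] for i in(5,6)]
cv2.imwrite("pics/g5.png",cv2.resize(np.hstack(x),None,fx=2.5,fy=2.5,interpolation=cv2.INTER_CUBIC))
E
```

```text
above t16.07 p [0.4727 0.2239 0.3744] F [-0.33  0.5  -0.45] M [-0.01  0.02 -0.  ] g1.000
False
False
down t17.54 p [0.472  0.2245 0.1835] F [0.13 0.51 0.53] M [ 0.01 -0.01 -0.01] g0.998
grip t18.55 p [0.4722 0.2245 0.184 ] F [0.04 0.48 0.66] M [0.06 0.09 0.01] g0.253
lift20 t19.08 p [0.4723 0.2245 0.2044] F [-0.41 -0.17 -5.02] M [ 0.03  0.04 -0.01] g0.254
lift t20.03 p [0.4716 0.2243 0.3625] F [ 0.09  0.15 -4.59] M [-0.05 -0.04 -0.05] g0.250
```

View pics/g5.png

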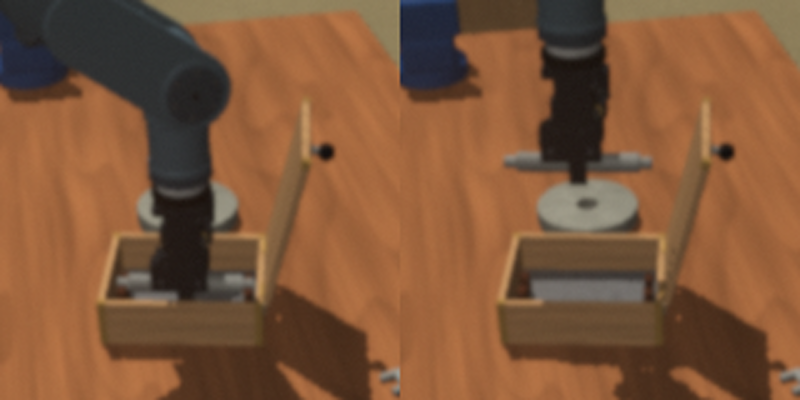

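The arbor is up and gripped at mid-length: ends at crop x=503 and 652, fingers at 578. The weight reads about 4.8 N. Moving over the Vs now.

```bash
python3 - <<'E'
from m import *
s=np.array([pv[0],pv[1],.062]);q=att(pv[2])
reach(tcp(s+[0,0,.12],q),q); st("above")
servo_line(tcp(s+[0,0,.03],q),vel=.15); hold(.2); st("30 up")
for n in("side","top"): cv2.imwrite(f"pics/{n}7.png",snapshot(n)["image"])
a=cv2.imread("pics/top7.png")[160:270,320:430];b=cv2.imread("pics/side7.png")[190:300,270:380]
cv2.imwrite("pics/g7.png",cv2.resize(np.hstack([a,b]),None,fx=3.6,fy=3.6,interpolation=cv2.INTER_CUBIC))
E
```

```text
above t21.50 p [ 0.4885 -0.1539  0.3288] F [ 0.24  0.37 -6.25] M [ 0.09 -0.06  0.  ] g0.242
30 up t22.45 p [ 0.4889 -0.1548  0.2402] F [-0.1   0.81 -4.97] M [ 0.01 -0.01  0.03] g0.242
```

View pics/g7.png

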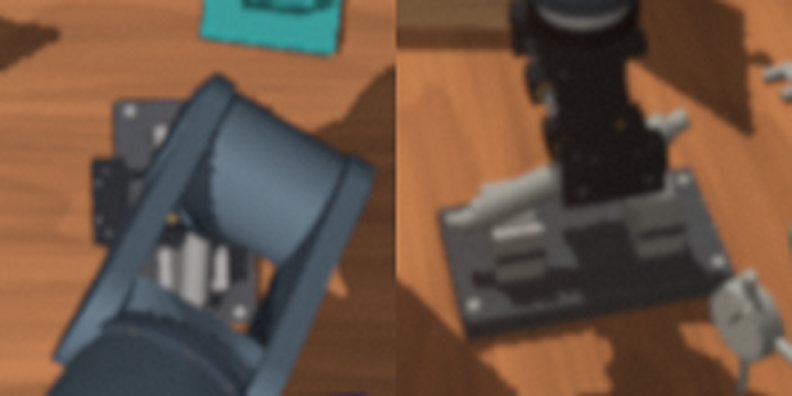

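The side view shows the arbor's far end riding high: near end at crop (465,213), far end (683,122). It seems to have pivoted in the pads during the fast move. I'll zoom in and measure.

```bash
python3 - <<'E'
from h import *
b=cv2.imread("pics/side7.png")[205:265,280:360]
cv2.imwrite("pics/g8.png",cv2.resize(b,None,fx=10,fy=10,interpolation=cv2.INTER_CUBIC))
pv=np.load("p.npy")[1]
for pit in(0,.1,.2,.3):
    P=[(sx*.09*np.cos(pit),0,.092+sx*.09*np.sin(pit)) for sx in(-1,0,1)]
    print(pit,np.round((proj("side",T(pv,P))-[280,205]+.5)*10,0).tolist(), np.round(proj("top",T(pv,P)),1).tolist())
E
```

```text
0 [[79.0, 367.0], [425.0, 308.0], [762.0, 252.0]] [[375.5, 246.9], [374.3, 216.8], [373.0, 187.1]]
0.1 [[82.0, 392.0], [425.0, 308.0], [761.0, 226.0]] [[375.1, 246.8], [374.3, 216.8], [373.4, 186.8]]
0.2 [[90.0, 417.0], [425.0, 308.0], [758.0, 201.0]] [[374.7, 246.3], [374.3, 216.8], [373.8, 186.9]]
0.3 [[100.0, 440.0], [425.0, 308.0], [751.0, 177.0]] [[374.3, 245.5], [374.3, 216.8], [374.2, 187.3]]
```

View pics/g8.png

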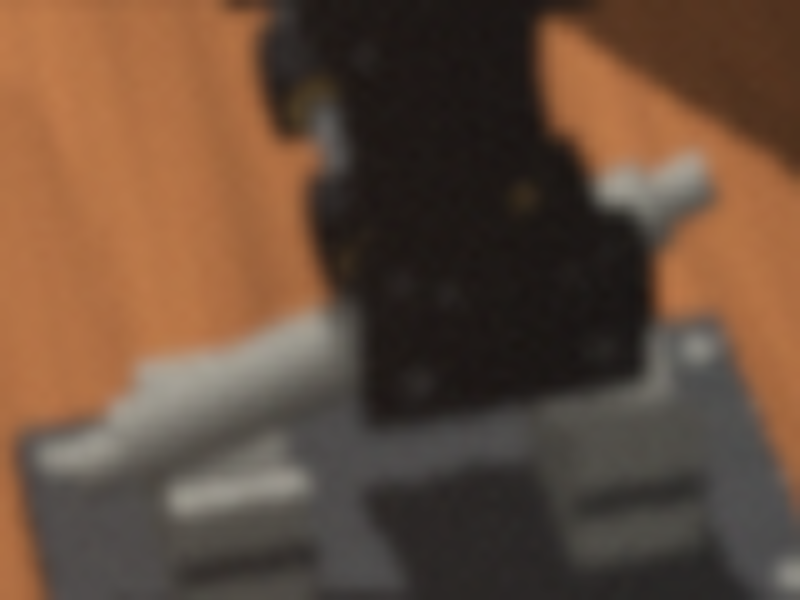

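The arbor is tilted about 0.35 rad, and its ends lie about 12 mm towards the near side of where I expected. I'll lower slowly under force watch so that the near block swings it level in the pads. Then I'll let go, look and regrip at the true centre.

```bash
python3 - <<'E'
from m import *
s=np.array([pv[0],pv[1],.062]);q=att(pv[2])
h=.03
while h>.0005:
    h-=.003
    servo_line(tcp(s+[0,0,h],q),vel=.03); o=st("h%.3f"%h)
    if np.linalg.norm(o["force"]-[0,0,-4.6])>9: print("stop");break
cv2.imwrite("pics/side9.png",snapshot("side")["image"])
b=cv2.imread("pics/side9.png")[205:265,280:360]
cv2.imwrite("pics/g9.png",cv2.resize(b,None,fx=10,fy=10,interpolation=cv2.INTER_CUBIC))
E
```

```text
h0.027 t22.80 p [ 0.4883 -0.1546  0.2359] F [-0.21 -0.33 -5.24] M [-0.09  0.01  0.01] g0.237
h0.024 t23.05 p [ 0.4883 -0.1546  0.2328] F [ 0.13 -1.46 -4.14] M [-0.1   0.04  0.04] g0.241
h0.021 t23.30 p [ 0.4884 -0.1546  0.23  ] F [-0.02 -1.25 -2.47] M [-0.06  0.14  0.05] g0.243
h0.018 t23.55 p [ 0.4884 -0.1545  0.2269] F [-0.27 -1.36 -2.5 ] M [-0.1  -0.    0.05] g0.238
h0.015 t23.80 p [ 0.4882 -0.1543  0.2236] F [ 0.66  0.29 -4.79] M [ 0.11  0.01 -0.1 ] g0.253
h0.012 t24.05 p [ 0.4883 -0.1544  0.2208] F [ 0.09  2.46 -1.86] M [ 0.27  0.12 -0.14] g0.254
h0.009 t24.30 p [ 0.4885 -0.1546  0.218 ] F [1.03 1.17 0.24] M [ 0.3   0.08 -0.17] g0.252
h0.006 t24.55 p [ 0.4885 -0.1546  0.215 ] F [ 2.38  1.95 -0.94] M [ 0.23 -0.02 -0.09] g0.251
h0.003 t24.80 p [ 0.4884 -0.1546  0.2119] F [ 1.58  1.25 -1.06] M [ 0.17 -0.1  -0.09] g0.253
h0.000 t25.05 p [ 0.4884 -0.1546  0.2088] F [1.65 2.44 0.24] M [ 0.22 -0.03 -0.07] g0.251
```

View pics/g9.png

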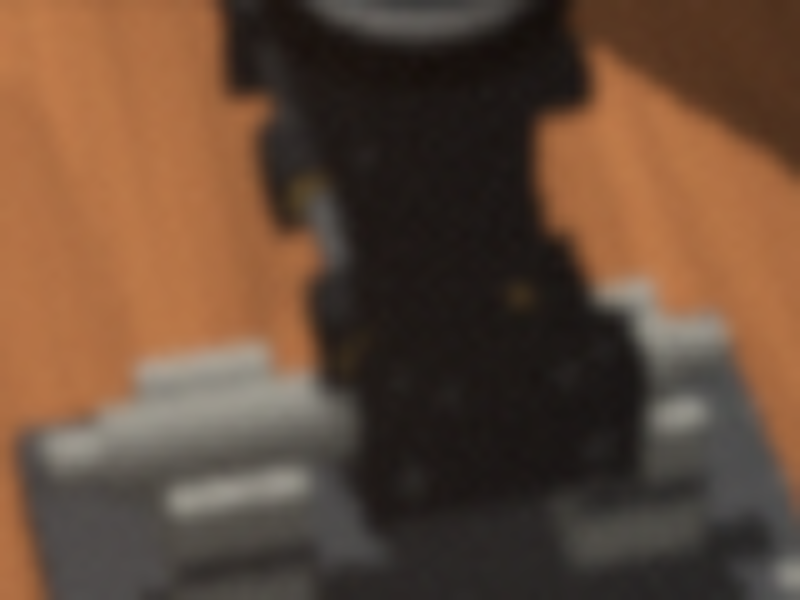

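It is level now: image slope -0.169 against -0.168 expected, with the weight carried and all forces gentle. I'll release, move away and measure.

```bash
python3 - <<'E'
from m import *
s=np.array([pv[0],pv[1],.062]);q=att(pv[2])
move_gripper(0.6); st("open")
servo_line(tcp(s+[0,0,.10],q),vel=.25)
q2=att(.4); reach([.40,.16,.42],q2); st("away")
for n in("side","top"):
    cv2.imwrite(f"pics/{n}10.png",snapshot(n)["image"])
    for t in("arbor","vrest","v_seat"): print(n,t,[(d["pixel"],round(d["conf"],2)) for d in pinpoint(n,t)])
a=cv2.imread("pics/top10.png")[175:260,335:410];b=cv2.imread("pics/side10.png")[215:295,275:370]
cv2.imwrite("pics/a10.png",cv2.resize(a,None,fx=7,fy=7,interpolation=cv2.INTER_CUBIC))
cv2.imwrite("pics/b10.png",cv2.resize(b,None,fx=7,fy=7,interpolation=cv2.INTER_CUBIC))
E
```

```text
open t25.72 p [ 0.4884 -0.1546  0.209 ] F [-0.39  0.84 -0.72] M [ 0.07 -0.   -0.  ] g0.596
away t27.57 p [0.4003 0.1594 0.4192] F [ 0.35  0.34 -0.45] M [ 0.04  0.02 -0.  ] g0.599
side arbor [([318.5, 246.8], 0.74)]
side vrest [([417.4, 269.4], 0.74), ([322.6, 260.8], 0.72)]
side v_seat [([221.2, 294.0], 0.78), ([295.1, 147.3], 0.73), ([319.6, 243.5], 0.69), ([420.1, 257.3], 0.56), ([350.7, 120.9], 0.49)]
top arbor [([374.1, 220.9], 0.57)]
top vrest [([406.4, 302.2], 0.94), ([396.5, 146.0], 0.82), ([371.0, 216.8], 0.69)]
top v_seat [([402.9, 138.6], 0.84), ([370.2, 221.4], 0.75), ([257.3, 154.6], 0.64), ([405.0, 310.7], 0.58), ([315.8, 129.7], 0.21)]
```

View pics/a10.png

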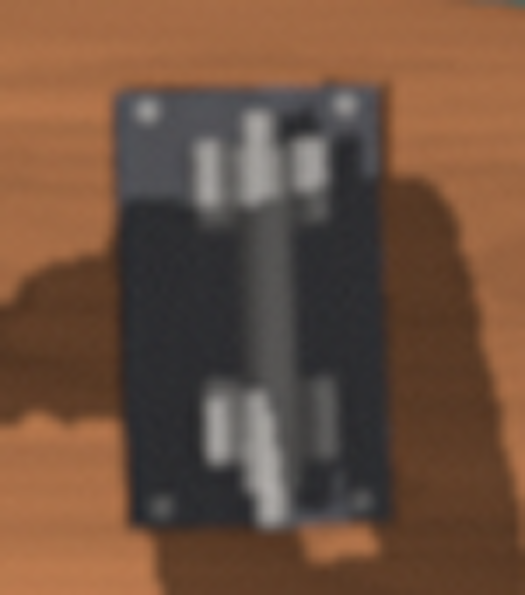

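View pics/b10.png

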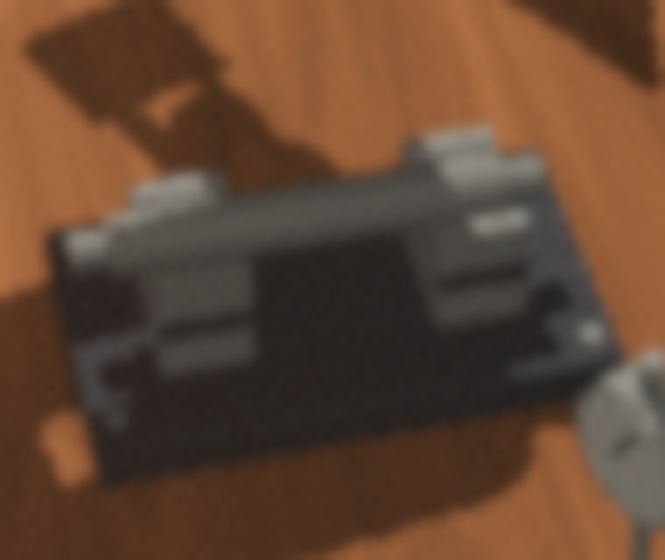

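The arbor lies level in both Vs but is off-centre towards the near end. In the top crop its ends are at rows 108 and 525, while the block pair spans 137 to 465. I'll work out the shift.

```bash
python3 - <<'E'
from h import *
pv=np.load("p.npy")[1]
t=lambda P:((proj("top",T(pv,P))-[335,175]+.5)*7-.5)
print("blocks",np.round(t([(x,0.0,.065) for x in(.07,.035,-.035,-.07)])).tolist(),"obs 137 207 385 465")
print("plate",np.round(t([(x,0,.02) for x in(.1,-.1)])).tolist(),"obs 88(+-) 525")
for d in(0,-.004,-.008):
    print(d,np.round(t([(.09+d,0,.066),(-.09+d,0,.066),(.075+d,0,.07),(-.075+d,0,.07)])).tolist())
s=lambda P:((proj("side",T(pv,P))-[275,215]+.5)*7-.5)
for d in(0,-.004,-.008): print(d,np.round(s([(.09+d,0,.062),(-.09+d,0,.062)])).tolist())
print(np.round(s([(x,y,.065) for x in(.07,-.07) for y in(.028,-.028)])).tolist(),"plate",np.round(s([(x,y,.02) for x in(.1,-.1) for y in(.06,-.06)])).tolist())
# trace
E
python3 - <<'E'
import cv2,numpy as np
im=cv2.imread("pics/top10.png").astype(int).sum(2)
for c in(367,368,371,372,373): print(c,im[183:256,c].tolist())
E
```

```text
blocks [[263.0, 140.0], [266.0, 220.0], [273.0, 379.0], [276.0, 460.0]] obs 137 207 385 465
plate [[248.0, 86.0], [266.0, 527.0]] obs 88(+-) 525
0 [[261.0, 95.0], [279.0, 506.0], [264.0, 128.0], [278.0, 471.0]]
-0.004 [[262.0, 104.0], [279.0, 515.0], [264.0, 137.0], [279.0, 481.0]]
-0.008 [[262.0, 113.0], [279.0, 524.0], [265.0, 146.0], [279.0, 490.0]]
0 [[565.0, 166.0], [94.0, 246.0]]
-0.004 [[555.0, 167.0], [83.0, 248.0]]
-0.008 [[544.0, 169.0], [73.0, 250.0]]
[[494.0, 120.0], [535.0, 219.0], [133.0, 180.0], [162.0, 284.0]] plate [[541.0, 140.0], [633.0, 351.0], [47.0, 224.0], [102.0, 449.0]]
367 [321, 321, 331, 320, 278, 246, 243, 248, 248, 248, 247, 250, 268, 289, 304, 298, 299, 297, 300, 313, 299, 263, 235, 216, 184, 154, 142, 139, 137, 139, 142, 138, 137, 141, 142, 142, 139, 135, 138, 139, 134, 142, 136, 141, 133, 158, 215, 266, 318, 363, 378, 388, 398, 402, 401, 406, 394, 335, 233, 151, 130, 132, 135, 136, 135, 134, 140, 155, 172, 186, 189, 189, 201]
368 [323, 324, 336, 320, 280, 244, 245, 247, 249, 259, 254, 246, 264, 301, 320, 313, 307, 302, 307, 310, 294, 253, 212, 193, 174
[... 651 characters left out ...]
 315, 407, 459, 462, 452, 447, 453, 462, 469, 468, 469, 471, 450, 374, 281, 239, 238, 237, 240, 238, 240, 239, 237, 239, 240, 234, 238, 236, 241, 236, 235, 233, 240, 234, 237, 232, 238, 235, 237, 234, 292, 376, 422, 439, 464, 478, 480, 481, 480, 483, 486, 486, 485, 490, 484, 452, 423, 417, 405, 350, 255, 192, 183, 185, 188, 190]
373 [317, 324, 333, 335, 304, 267, 253, 288, 345, 373, 375, 373, 374, 407, 425, 432, 433, 435, 440, 415, 334, 263, 246, 249, 249, 248, 247, 248, 249, 251, 251, 252, 251, 253, 253, 252, 247, 252, 251, 250, 253, 255, 251, 253, 250, 253, 247, 267, 300, 328, 357, 415, 444, 450, 451, 459, 478, 492, 492, 498, 500, 515, 505, 489, 491, 473, 401, 288, 197, 177, 184, 190, 191]
```

Both views put the arbor about 8 mm short of centre (local x ≈ -0.008). I'll grip it there, slide it level along the Vs by 8 mm, release and look again.

```bash
python3 - <<'E'
from m import *
q=att(pv[2]);d=-.0082
g=lambda d,h=0:tcp(T(pv,[(d,0,.062+h)])[0],q)
reach(g(d,.10),q)
print(servo_line(g(d,.02),vel=.2), servo_line(g(d,0.0005),vel=.06,contact_N=5)); st("down")
move_gripper(0.0,15); st("grip")
servo_line(g(0,.0005),vel=.02); st("slid")
move_gripper(0.6); st("open")
servo_line(g(0,.10),vel=.25)
reach([.40,.16,.42],att(.4)); st("away")
for n in("side","top"):
    cv2.imwrite(f"pics/{n}11.png",snapshot(n)["image"])
a=cv2.imread("pics/top11.png")[175:260,335:410];b=cv2.imread("pics/side11.png")[215:295,275:370]
a=cv2.resize(a,None,fx=7,fy=7,interpolation=cv2.INTER_CUBIC);b=cv2.resize(b,None,fx=7,fy=7,interpolation=cv2.INTER_CUBIC)
for im,c,o in((a,"top",[335,175]),(b,"side",[275,215])):
    for x in(.09,-.09):
        P=[(x,y,.062) for y in(-.015,.015)]
        u=((proj(c,T(pv,P))-o+.5)*7-.5).astype(int);cv2.line(im,tuple(map(int,u[0])),tuple(map(int,u[1])),(0,255,255),1)
cv2.imwrite("pics/a11.png",a);cv2.imwrite("pics/b11.png",b)
im=cv2.imread("pics/top11.png").astype(int).sum(2)
for c in(371,372,373,374,375): print(c,im[183:196,c].tolist(),im[240:256,c].tolist())
E
```

```text
False False
down t30.28 p [ 0.4801 -0.1548  0.2092] F [ 0.6  -0.27  0.56] M [ 0.04 -0.01  0.01] g0.599
grip t30.84 p [ 0.4802 -0.1542  0.2096] F [0.46 4.46 2.58] M [ 0.84 -0.11 -0.06] g0.258
slid t31.40 p [ 0.4872 -0.154   0.2093] F [-7.82  2.76  7.65] M [0.56 1.25 0.02] g0.256
open t32.01 p [ 0.4884 -0.1546  0.2095] F [-0.52 -0.6  -0.52] M [0.   0.01 0.01] g0.601
away t33.86 p [0.4003 0.1594 0.4193] F [-0.65 -0.4  -0.62] M [0.02 0.01 0.06] g0.603
371 [323, 325, 334, 322, 282, 315, 418, 474, 486, 480, 467, 472, 476] [451, 440, 413, 348, 293, 286, 286, 268, 203, 151, 152, 174, 185, 186, 189, 194]
372 [319, 324, 336, 324, 297, 318, 407, 457, 459, 447, 441, 453, 461] [487, 493, 487, 459, 428, 423, 422, 378, 275, 177, 167, 174, 185, 185, 191, 194]
373 [320, 323, 334, 332, 302, 298, 339, 367, 371, 363, 372, 402, 420] [491, 503, 513, 506, 495, 493, 474, 416, 297, 201, 172, 176, 182, 188, 188, 189]
374 [321, 325, 335, 336, 305, 268, 257, 262, 255, 259, 285, 337, 367] [429, 440, 459, 469, 468, 466, 447, 386, 294, 232, 198, 183, 180, 182, 187, 190]
375 [320, 325, 332, 335, 308, 260, 204, 174, 166, 172, 199, 261, 293] [315, 321, 336, 369, 386, 383, 367, 321, 277, 249, 214, 189, 183, 182, 186, 191]
```

View pics/a11.png

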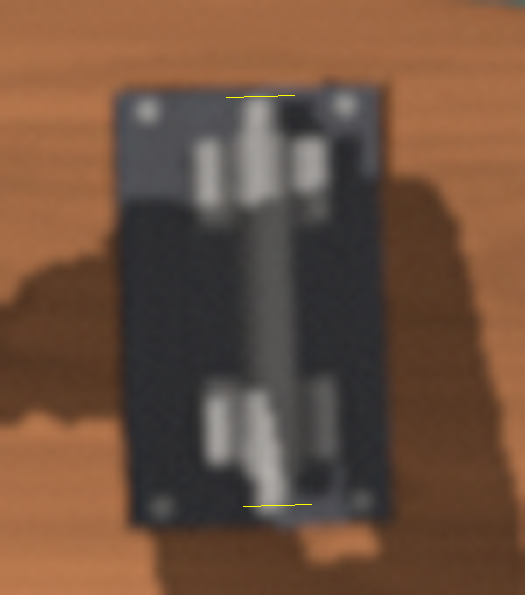

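View pics/b11.png

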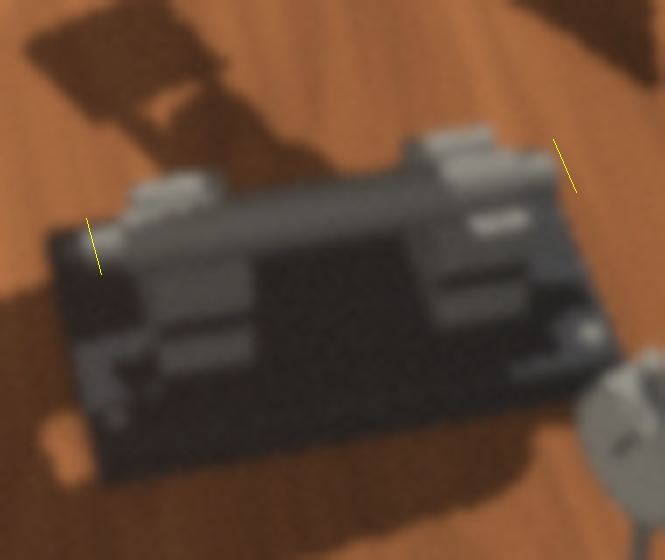

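The arbor moved about 5.7 mm; friction held back the rest. It is still about 2 mm short: the ends are at rows 97 and 512 against 95 and 506 wanted, and the side view agrees. I'll do one more slide, closed-loop on the arm's position and with the weight partly lifted.

```bash
python3 - <<'E'
from m import *
q=att(pv[2]);yo=.0006
g=lambda d,h=0:tcp(T(pv,[(d,yo,.062+h)])[0],q)
ux=np.array([np.cos(pv[2]),np.sin(pv[2]),0])
d0=-.002
reach(g(d0,.10),q)
servo_line(g(d0,.02),vel=.25); servo_line(g(d0,0.0005),vel=.08,contact_N=5); st("down")
move_gripper(0.0,25); st("grip")
servo_line(g(d0,.0015),vel=.02); o=st("eased"); p0=o["eef_pos"]@ux
d=d0
while True:
    d+=.0006; servo_line(g(d,.0015),vel=.02); o=st("d%.4f"%d); m=o["eef_pos"]@ux-p0
    if m>.0023 or d>.004: break
print("moved",m)
servo_line(g(d,.0002),vel=.02); st("lower")
move_gripper(0.6); st("open")
servo_line(g(0,.10),vel=.25)
reach([.40,.16,.42],att(.4)); st("away")
for n in("side","top"):
    cv2.imwrite(f"pics/{n}12.png",snapshot(n)["image"])
a=cv2.imread("pics/top12.png")[175:260,335:410];b=cv2.imread("pics/side12.png")[215:295,275:370]
a=cv2.resize(a,None,fx=7,fy=7,interpolation=cv2.INTER_CUBIC);b=cv2.resize(b,None,fx=7,fy=7,interpolation=cv2.INTER_CUBIC)
cv2.imwrite("pics/a12.png",a);cv2.imwrite("pics/b12.png",b)
im=cv2.imread("pics/top12.png").astype(int).sum(2)
for c in(371,372,373): print(c,im[183:196,c].tolist(),im[240:256,c].tolist())
E
```

```text
down t36.12 p [ 0.4866 -0.1541  0.21  ] F [0.63 0.66 0.47] M [0.01 0.04 0.04] g0.597
grip t36.68 p [ 0.4864 -0.1538  0.2097] F [-0.92  3.34  3.37] M [ 0.51 -0.    0.01] g0.258
eased t36.93 p [ 0.486 -0.154  0.21 ] F [ 0.59  0.98 -3.12] M [0.14 0.04 0.01] g0.256
d-0.0014 t37.18 p [ 0.4868 -0.154   0.2101] F [ 0.62 -0.55 -4.57] M [ 0.1   0.08 -0.07] g0.255
d-0.0008 t37.43 p [ 0.4876 -0.154   0.2104] F [-0.16 -0.2  -4.7 ] M [ 0.04 -0.04 -0.01] g0.256
d-0.0002 t37.68 p [ 0.4882 -0.154   0.2105] F [ 0.39  0.23 -4.91] M [ 0.01  0.07 -0.02] g0.256
d0.0004 t37.93 p [ 0.4888 -0.154   0.2105] F [ 0.26  0.21 -5.06] M [-0.01 -0.03 -0.02] g0.258
moved 0.002777833027066412
lower t38.18 p [ 0.489  -0.1537  0.2097] F [-1.88  4.12  3.56] M [ 0.56  0.23 -0.05] g0.258
open t38.79 p [ 0.4888 -0.154   0.2092] F [ 0.12 -0.2  -0.95] M [-0.03  0.03 -0.01] g0.599
away t40.64 p [0.4003 0.1595 0.4192] F [0.7  0.43 0.13] M [0.07 0.05 0.02] g0.600
371 [320, 322, 332, 325, 320, 381, 450, 480, 491, 484, 486, 482, 474] [453, 417, 342, 293, 282, 293, 270, 205, 144, 141, 154, 170, 180, 185, 184, 193]
372 [321, 326, 334, 330, 328, 374, 437, 454, 453, 454, 462, 467, 465] [485, 470, 439, 419, 424, 428, 399, 291, 174, 148, 162, 177, 188, 188, 188, 193]
373 [322, 326, 331, 332, 317, 334, 362, 367, 366, 376, 407, 425, 431] [492, 491, 478, 483, 490, 498, 461, 336, 215, 173, 179, 179, 181, 187, 187, 192]
```

View pics/a12.png

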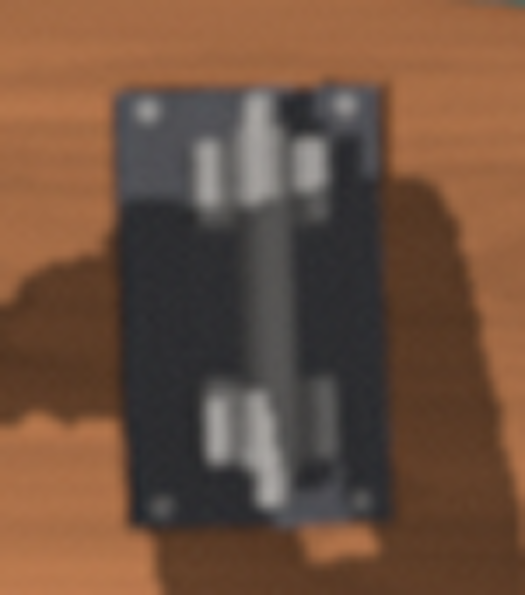

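View pics/b12.png

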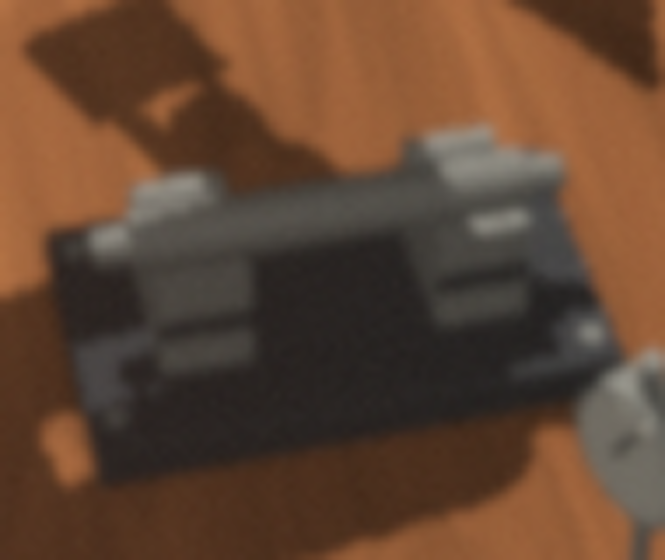

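Centred in both views: the ends are at rows 92 and 507 against 95 and 506, and side columns 564 and 91 against 565 and 94. Now I'll press with the fingertips on top, jaws along the arbor.

```bash
python3 - <<'E'
from m import *
c=[]
for k in(1,-1):
    q=att(pv[2]+k*np.pi/2);p=T(pv,[(0,.0005,.094)])[0];j=solve_ik(tcp(p,q,.166),q);print(k,j);c.append((abs(j[5]) if j is not None else 9,k))
k=min(c)[1];q=att(pv[2]+k*np.pi/2)
g=lambda z:tcp(T(pv,[(0,.0005,z)])[0],q,.166)
move_gripper(.3,30)
reach(g(.16),q); servo_line(g(.082),vel=.2); hold(.3)
b=np.mean([observe()["force"] for _ in range(1)],0); st("base")
print(servo_line(g(.068),vel=.02,contact_N=4)); o=st("touch")
z=o["eef_pos"][2]-.166
np.save("press.npy",[k,z,*b])
for i in range(12):
    z-=.0006; servo_line(g(z),vel=.02); o=st("z%.4f"%z)
    if o["force"][2]-b[2]>12.5: break
np.save("press.npy",[k,z,*b])
E
```

```text
1 [-5.37703449e-01  2.26801599e-01  1.87658566e+00 -4.44089210e-16
  1.03820539e+00  2.56758853e+00]
-1 [-5.37703449e-01  2.26801599e-01  1.87658566e+00 -4.44089210e-16
  1.03820539e+00 -5.74004128e-01]
base t43.42 p [ 0.4888 -0.1543  0.2492] F [ 0.57  0.22 -0.92] M [-0.05  0.04  0.01] g0.305
True
touch t43.90 p [ 0.4885 -0.1541  0.2402] F [-0.19 -0.33  5.75] M [ 0.07  0.21 -0.02] g0.301
z0.0736 t44.15 p [ 0.4885 -0.1542  0.2402] F [-3.15  0.51  8.24] M [0.12 0.48 0.02] g0.302
z0.0730 t44.40 p [ 0.4886 -0.1542  0.2401] F [-5.17  2.8  13.62] M [0.3  0.85 0.01] g0.300
```

```bash
python3 - <<'E'
from m import *
k,z,*b=np.load("press.npy");b=np.array(b);q=att(pv[2]+k*np.pi/2)
c=g0=tcp(T(pv,[(0,.0005,z)])[0],q,.166)
for i in range(10):
    f=np.mean([observe()["force"]],0)-b
    e=np.array([f[0],f[1],f[2]-15.3])
    if abs(e[2])<1 and np.hypot(*e[:2])<1.2 and i>2: break
    c=c+np.clip([.00009*e[0],.00009*e[1],.00008*e[2]],-.0005,.0005)
    servo_line(c,vel=.02); hold(.1); st(str(np.round((c-g0)*1e3,2)))
np.save("cmd.npy",c)
E
```

```text
[-0.5   0.23 -0.06] t44.75 p [ 0.4884 -0.1541  0.2401] F [-2.59  1.79 12.3 ] M [0.23 0.54 0.03] g0.298
[-0.78  0.37 -0.23] t45.10 p [ 0.4882 -0.1541  0.2401] F [-2.59  2.04 12.35] M [ 0.16  0.53 -0.02] g0.303
[-1.07  0.54 -0.39] t45.45 p [ 0.4881 -0.154   0.2401] F [-2.23  0.54 11.53] M [ 0.16  0.36 -0.03] g0.296
[-1.32  0.57 -0.62] t45.80 p [ 0.488  -0.154   0.2401] F [-1.44  1.64 13.26] M [0.19 0.39 0.02] g0.304
[-1.5   0.69 -0.71] t46.15 p [ 0.488  -0.1539  0.2401] F [-1.19  1.59 13.3 ] M [ 0.11  0.28 -0.01] g0.302
[-1.66  0.82 -0.79] t46.50 p [ 0.4879 -0.1539  0.2401] F [-0.64  1.17 14.09] M [ 0.09  0.21 -0.  ] g0.303
[-1.77  0.9  -0.82] t46.85 p [ 0.4878 -0.1539  0.2401] F [-0.51  0.73 12.87] M [ 0.02  0.14 -0.04] g0.301
[-1.87  0.95 -0.94] t47.20 p [ 0.4878 -0.1538  0.2401] F [-0.42  0.77 14.29] M [0.11 0.21 0.03] g0.302
```

The push now reads about 15 N straight down with almost no side force. One last look, then hand in.

```bash
python3 - <<'E'
from m import *
hold(.5); fs=[]
for i in range(5): fs.append(observe()["force"]); hold(.1)
st("final"); print("mean F",np.mean(fs,0),"base",np.load("press.npy")[2:])
for n in("side","top"): cv2.imwrite(f"pics/{n}13.png",snapshot(n)["image"])
b=cv2.imread("pics/side13.png"); c=cv2.resize(b[215:295,275:370],None,fx=5,fy=5,interpolation=cv2.INTER_CUBIC)
d=cv2.resize(b[60:220,220:380],None,fx=2.0,fy=2.5);cv2.imwrite("pics/g13.png",np.hstack([c,d]))
E
```

```text
final t48.20 p [ 0.4878 -0.1538  0.2401] F [ 0.1   1.38 13.48] M [ 0.02  0.16 -0.01] g0.303
mean F [-0.7451906   0.99936216 13.58699689] base [ 0.57459489  0.21854933 -0.92261524]
```

View pics/g13.png

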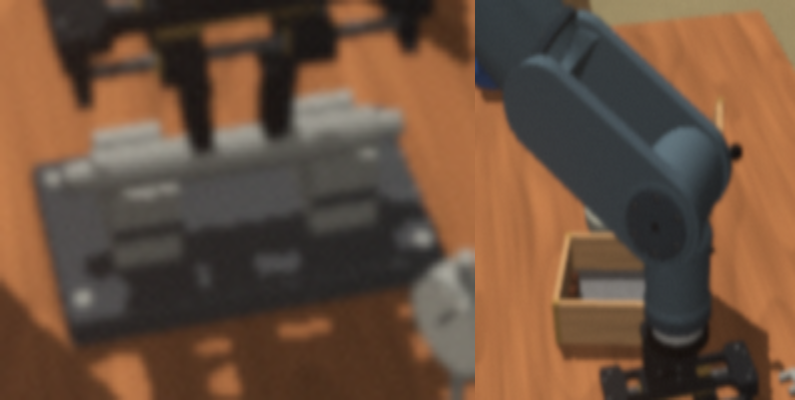

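View pics/top13.png

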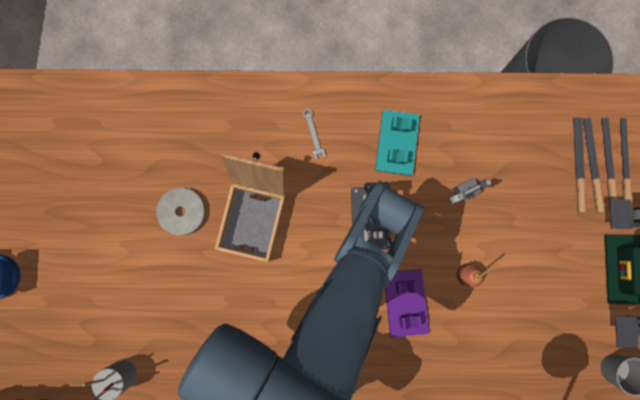

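```bash
python3 - <<'E'
from m import *
st("pre"); print(hand_in())
E
```

```text
pre t48.30 p [ 0.4878 -0.1538  0.2401] F [-0.32  0.26 13.53] M [0.04 0.23 0.05] g0.298
the job is handed in; nothing more can be done
None
```

I opened the lid right back to its stop, and it is still open. The arbor is out of the case and lies in the two V-blocks on the dark grey plate. I handed in at about 48 s with the fingertips on top of it, pressing down.

- **Push:** about 14.5 N straight down after taking off the no-load reading, with about 1.5 N sideways (mostly along the arbor) and almost no tilting moment.
- **Seating:** the fingers met the top of the arbor at 74.2 mm, and fully seated should be 74 mm. It looked level in the side view.
- **Centring:** within about 1 mm in both views, checked before the final press. The fingertips shifted 0.7 mm along it while I trimmed the side force. Afterwards only the far end could be seen clearly; it had not moved.
- **Bystanders:** the dial stand, spanner, spare wheel and oil can look unmoved in the last top picture.

**What went wrong on the way:** the arbor tilted and slipped about 8 mm in the fingers during the carry. I lowered it slowly until the near block levelled it, with the extra force staying at about 5 N or less. I then slid it to the middle in two goes. The first moved it only about 5.7 of the 8 mm, with about 8 N of drag.

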